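# Feel out the plate gap of a wafer press

## Task

Pick up the brass thickness blade by its red handle and slide it, flat and pointing straight in, into the open mouth between the two plates of the wafer press until it drags snugly, lightly pinched between both plates; stop there, before it wedges the upper plate up. Touch the press with the blade only, and leave the other things alone. The program finishes while still holding the blade by the handle at that depth, so that it can be read: do not let go.

Things in the scene. Friction and masses are not known exactly. Their poses are not given: they have to be found in the camera images.
- gauge_handle (a point): Centre of the loose gauge's red handle: 18 mm wide (x), 70 long (y), 30 high (z). A flat brass blade, 24 mm wide and 4 thick, flush with its underside, runs out along +y; its tip is 175 mm from the handle's centre (140 mm bare). It starts lying flat on the table, z up; grip it across the 18 mm. About 0.13 kg; balances some 25 mm from the centre towards the blade.
- gauge_tip (a point): Middle of the blade tip's lower edge, on the gauge's underside; same axes as gauge_handle (y along the blade, outwards). It is 175 mm along y from the handle's centre and 15 mm below it.
- gauge: The whole thickness gauge; origin on the underside, under the handle's centre.
- press: Fixed bench wafer press, white housing 200 mm wide (x), 190 mm deep (y), origin at the centre of its underside on the table; its open mouth looks along its local -y. The front edges of both plates lie 100 mm from the origin on that side; nothing of the press stands out farther, and the table before the mouth is free.
- lower_lip (a point): Middle of the front top edge of the lower plate, at the mouth; x along the edge, y straight in (the way to slide the blade), z up. The plate's top is level, 160 mm wide and goes 90 mm in from here; it stands 60 to 62.5 mm above the table, set differently each time, and does not move in use.
- lower_plate: The dark steel lower plate, level; origin at lower_lip.
- upper_lip (a point): Middle of the upper plate's front lower edge, above the lower lip, 72 mm above the table when down (mouth 9.5 to 12 mm high). The underside slopes down inwards by 1 mm in 10, so the gap narrows: a blade lying on the lower plate first meets the upper plate some 55 to 80 mm in, depending on the setting; one held higher meets it sooner.
- upper_plate (a joint): Hinge angle (rad) of the upper plate (160 mm wide, 115 deep, black bar handle on top): 0 down, growing as it lifts. Hinge at the back, 150 mm in from the lip, 75 mm above the table. It rests by weight; it presses on the blade with about 4 N at first, some 2 N more for each further 10 mm the blade goes in, which also lifts it about 0.01 rad.
- strip: Bystander: wooden guide strip 28 x 200 x 24 mm lying on the table.
- mug: Bystander: blue mug, 85 mm high, 76 mm across.
- tin: Bystander: small aluminium bowl, 45 mm high, 110 mm across.
Things that resemble listed ones, but are neither listed nor needed, are in the scene too. What is shaped like the gauge but blue is not meant.

How it is judged:
By the outcome, as a careful person would: the job done as asked, in the order asked, and still so for the second after the job is handed in, while the arm keeps its last pose, push and grip.
It also fails if it takes over 45 s, if anything falls off the work surface, if the arm or the gripper's body presses on something with over 40 N, if the wrist force passes 120 N, or if a joint passes its speed limit or range.

## Robot

A 7-joint arm with a two-finger parallel gripper is mounted at the origin on the work surface. World frame = base frame: x ahead of the robot, y to its left, z up, the work surface at z = 0. Lengths are in m, angles in rad, forces in N, time in s.
With the tool pointing down it reaches from about 0.4 to 0.9 m from the base axis. Payload 5.5 kg.
Tool frame: the origin (TCP) lies at the very end of the fingers, on their centre line; the grasp point (between the pads) lies 19 mm behind it (manip.grasp_offset is the distance from the TCP to the grasp point, in m); z points along the fingers, y is the direction in which the jaws open and shut (so a half turn about z gives the same grasp; the last joint's range is limited). The gripper opens to 85 mm and grips with 20 to 120 N. Pads are 22 mm wide; open, the fingers measure 114 mm over their backs; the gripper's body (76 mm by 85 mm) begins 54 mm behind the grasp point. The pads swing forward as they close: fully open they stand 13 mm farther back than shut.
Start: joints at [1.399, 0.501, -0.427, 1.55, 0.221, 1.138, -0.21], TCP at [0.274, -0.59, 0.231] pointing down, gripper open.
Joint ranges: [-2.88, 2.88], [-0.31, 2.03], [-1.54, 1.56], [0.2, 2.42], [-1.41, 4.55], [0.19, 2.02], [-2.57, 2.57]. Speed limits (rad/s): [2.57, 2.57, 3.14, 3.14, 3.14, 3.14, 3.14].

## Interface

Orientations are given as a unit quaternion [w, x, y, z].
In Python, from rig import manip gives the robot as it stands. The module is installed in compiled form; this text tells all that it offers.
- The arm moves only by the shell command python3 -m handwheel 'ROWS' [FORCE]. ROWS is JSON, a list that holds one entry, the list of rows, each a list of 5 numbers: the closure, from -1 (fully open) to 1 (shut), then the shift along the tool's x, y, z in mm, then the turn about the tool's z in degrees. In form: [[[claw, dx, dy, dz, twist], ...]]. A call has 1 to 12 rows; each row is the pose to reach, as a shift and turn from the pose commanded when the call began, along the tool's axes at that moment; what a row does not reach only later rows make up. A row lasts 1/10 s, in which the tool goes at most 50 mm and 8.59 degrees, less where a joint would pass 70% of its speed; a pose out of reach is approached as far as the arm can. A call with a gripper value outside its range is refused whole. The fingers move at their own pace and stop on an object; FORCE is the grip in N (left out, the last holds). Time passes only in rows, so rows that repeat a pose let the fingers close. It gives the time, the measured TCP pose, the force and the opening at its end, in the units of the state.
- manip.read_state(): the state, without advancing time (a new reading comes with each control period).
- manip.camera(name): name is "side" or "top"; returns the picture (420x560x3 uint8, red, green, blue); there is no depth.
- manip.camera_info(name): a dict with "fx", "fy", "cx", "cy" (pixels), "T" (4x4, takes a point from camera to world coordinates). Camera axes: x right, y up, looking along -z (the intrinsics and any distortion apply to the point x, -y, -z); pixel columns grow to the right and rows downward; lengths in m; the calibration is good to about 2 mm. A picture is of the moment at which its call begins. camera_info takes no time and is no camera call.
- manip.job_done(): hands the job in, once; it reports no verdict.
The state is a dict: "time": time; "joints": joint angles; "qvel": joint speeds; "joint_efforts": joint torques, N m; "position": TCP position; "tcp_rot": TCP orientation; "wrist_force": force on the tool from outside, world axes, zero at the start; "ft_torque": the same for the moment, N m; "grip_width": finger opening in m.
Only numpy, scipy, OpenCV 4.12 (cv2) and the standard library are available. Lean on these libraries where they do the work, as an engineer would, in place of code of your own. Each camera call takes 0.05 s, during which the arm holds its last target.

## Working session

There is one attempt and no reset: what is moved stays moved. The work goes in short steps, Python scripts to look and compute and a shell command to move; the robot and the scene stay as the last step left them, time stands still between calls to the robot, and variables do not carry over. Pictures are saved under pics/ and viewed, and the job is handed in when it is done.

```bash
mkdir -p pics; python3 - <<'E'
from rig import manip
import cv2
for n in("side","top"):
    cv2.imwrite(f"pics/{n}0.png",manip.camera(n)[:,:,::-1]); i=manip.camera_info(n); print(n,i)
s=manip.read_state(); print(s)
E
```

```text
side {'fx': 467.3820218996832, 'fy': 467.3820218996832, 'cx': 273.37609116064425, 'cy': 208.10744501113032, 'T': array([[-8.28352969e-01,  2.80142684e-01, -4.85130328e-01,
        -8.35996514e-02],
       [-5.60206531e-01, -4.14206253e-01,  7.17357527e-01,
         9.51561926e-01],
       [ 1.84473316e-05,  8.65998416e-01,  5.00046741e-01,
         7.47858605e-01],
       [ 0.00000000e+00,  0.00000000e+00,  0.00000000e+00,
         1.00000000e+00]])}
top {'fx': 446.67828692418954, 'fy': 446.67828692418954, 'cx': 276.4603020513966, 'cy': 215.07584539875526, 'T': array([[-0.00692278,  0.98553588, -0.16932542,  0.29991421],
       [-0.99997198, -0.007305  , -0.0016345 , -0.01242843],
       [-0.00284778,  0.16930936,  0.98555884,  1.42725774],
       [ 0.        ,  0.        ,  0.        ,  1.        ]])}
{'time': 0.1, 'joints': array([ 1.39925548,  0.50180369, -0.42680167,  1.55137192,  0.22082395,
        1.13831699, -0.21029104]), 'qvel': array([ 0.000679  , -0.00234757, -0.00062939,  0.00039032,  0.00113431,
        0.00206976,  0.00111482]), 'joint_efforts': array([-1.15468295e-02, -5.70814919e+01, -5.83835050e+00, -2.81749302e+01,
        1.05803926e-02,  5.55389313e-03,  5.99389040e-06]), 'position': array([ 0.27344543, -0.58896811,  0.23032046]), 'tcp_rot': array([-9.02690513e-04,  9.76460232e-01,  2.15695549e-01, -1.77086965e-04]), 'wrist_force': array([0.31468385, 0.64718378, 0.20505699]), 'ft_torque': array([-0.06009868,  0.01942652, -0.03869509]), 'grip_width': 0.08562401886242474}
```

View pics/side0.png

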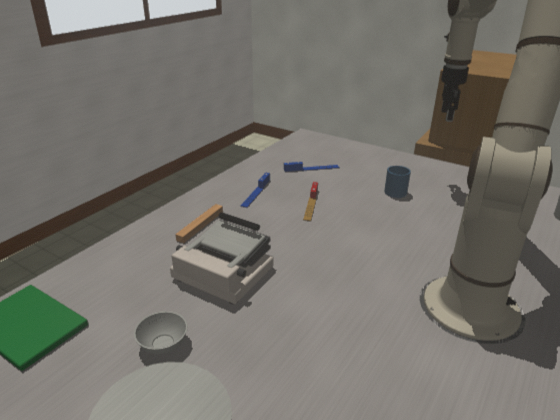

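View pics/top0.png

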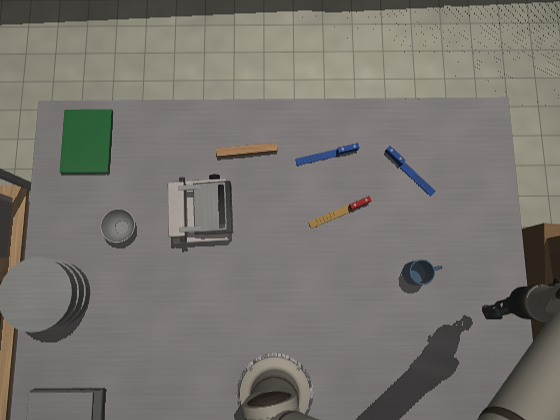

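```bash
python3 - <<'E'
import cv2
t=cv2.imread("pics/top0.png");s=cv2.imread("pics/side0.png")
def c(im,x0,y0,x1,y1,f,n): cv2.imwrite("pics/"+n,cv2.resize(im[y0:y1,x0:x1],None,fx=f,fy=f,interpolation=cv2.INTER_CUBIC))
c(t,155,165,255,255,6,"tp.png");c(t,300,185,380,240,8,"tg.png");c(s,160,190,290,300,5,"sp.png");c(s,290,170,340,230,8,"sg.png")
E
```

```text
(no output)
```

View pics/tp.png

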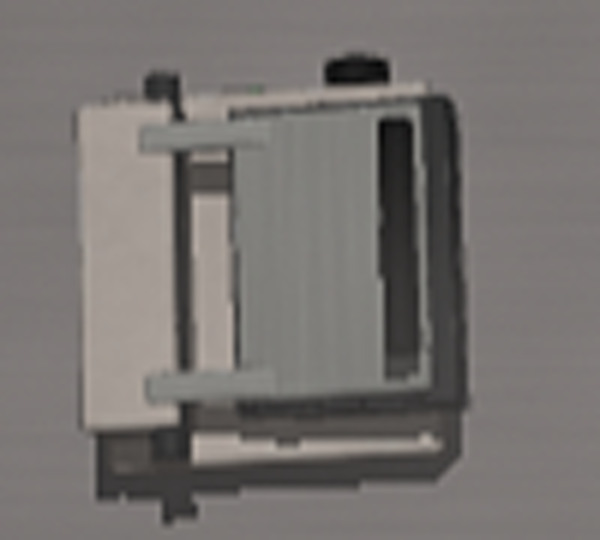

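View pics/tg.png

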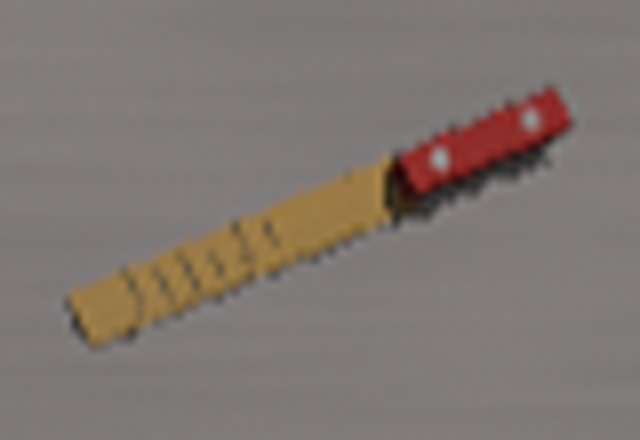

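View pics/sp.png

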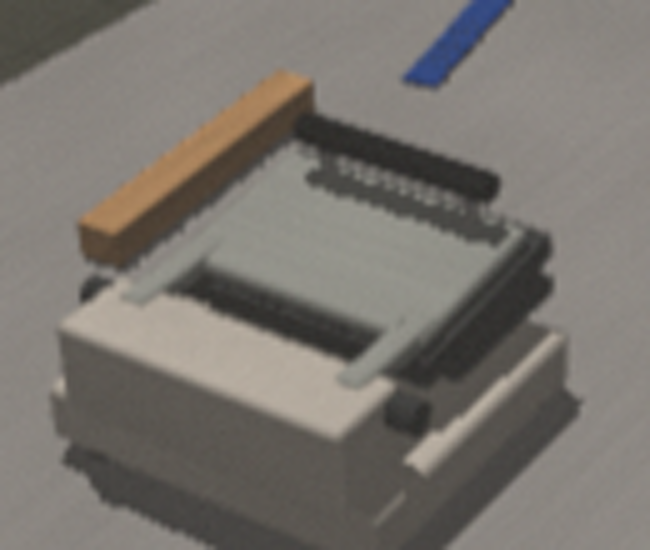

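View pics/sg.png

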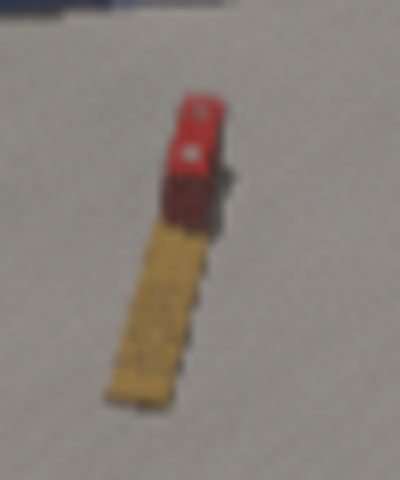

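```bash
cat > h.py <<'E'
import numpy as np
from rig import manip
def ray(n,u,v):
    i=manip.camera_info(n);T=i["T"];d=T[:3,:3]@np.array([(u-i["cx"])/i["fx"],-(v-i["cy"])/i["fy"],-1]);return T[:3,3],d
def onz(n,u,v,z):
    o,d=ray(n,u,v);return o+d*(z-o[2])/d[2]
def proj(n,P):
    i=manip.camera_info(n);T=i["T"];q=(np.atleast_2d(P)-T[:3,3])@T[:3,:3]
    return np.c_[i["cx"]+i["fx"]*q[:,0]/-q[:,2], i["cy"]-i["fy"]*q[:,1]/-q[:,2]]
def cp(x,y,f,x0,y0): return (x+.5)/f-.5+x0,(y+.5)/f-.5+y0
def Rz(a): return np.array([[np.cos(a),-np.sin(a),0],[np.sin(a),np.cos(a),0],[0,0,1]])
E
python3 - <<'E'
from h import *
g=lambda x,y,z:onz("top",*cp(x,y,8,300,185),z)
s=lambda x,y,z:onz("side",*cp(x,y,8,290,170),z)
H=g(486,139,.03);t=g(82,322,.004);print("top",H,t,np.linalg.norm((H-t)[:2]),np.degrees(np.arctan2(*(t-H)[1::-1])))
for c in[(398,155),(552,90),(572,122),(420,190)]:print(g(*c,.03))
H=s(199,133,.03);t=s(139,402,.004);print("side",H,t,np.linalg.norm((H-t)[:2]),np.degrees(np.arctan2(*(t-H)[1::-1])))
p=lambda x,y,z:onz("top",*cp(x,y,6,155,165),z)
print("front upper lip",p(430,100,.08),p(432,388,.08)," dark edge",p(458,100,.06),p(466,408,.06))
print("housing back top",p(80,108,.1),p(82,430,.1))
from scipy.spatial.transform import Rotation as R
w,x,y,z=manip.read_state()["tcp_rot"];print(R.from_quat([x,y,z,w]).as_matrix().round(4))
E
```

```text
top [ 0.58049249 -0.27774713  0.03      ] [ 0.51183008 -0.1172477   0.004     ] 0.1745697451823861 113.16146560102186
[ 0.5742585  -0.24246867  0.03      ]
[ 0.60025101 -0.30486905  0.03      ]
[ 0.58714815 -0.31229538  0.03      ]
[ 0.56001635 -0.2507216   0.03      ]
side [ 0.58123465 -0.27656093  0.03      ] [ 0.51326377 -0.11377034  0.004     ] 0.17641092857138554 112.66227650823758
front upper lip [0.63898899 0.14480383 0.08      ] [0.48871957 0.14196843 0.08      ]  dark edge [0.64391033 0.13244433 0.06      ] [0.48101273 0.12664402 0.06      ]
housing back top [0.63112863 0.3206967  0.1       ] [0.4660523  0.31404681 0.1       ]
[[ 9.070e-01  4.212e-01 -7.000e-04]
 [ 4.212e-01 -9.069e-01  1.700e-03]
 [ 0.000e+00 -1.800e-03 -1.000e+00]]
```

```bash
cat > ov.py <<'E'
from h import *
import cv2,sys
def overlay(x,y,yaw,tag,src="0"):
    O=np.array([x,y,0]);M=Rz(yaw)
    def seg(im,n,a,b,col,f,x0,y0):
        P=proj(n,np.array([O+M@np.array(a),O+M@np.array(b)]))
        q=[tuple(int(round(v)) for v in ((p-[x0,y0]+.5)*f-.5)) for p in P];cv2.line(im,q[0],q[1],col,1,cv2.LINE_AA)
    for n,x0,y0,x1,y1,f in(("top",155,165,255,255,6),("side",160,190,290,300,5)):
        s=cv2.imread(f"pics/{n}{src}.png");im=cv2.resize(s[y0:y1,x0:x1],None,fx=f,fy=f,interpolation=cv2.INTER_CUBIC)
        h=[(-.1,-.095,0),(.1,-.095,0),(.1,.095,0),(-.1,.095,0)]
        for i in range(4):seg(im,n,h[i],h[(i+1)%4],(0,255,0),f,x0,y0)
        for z,c in((.061,(0,0,255)),(.072,(255,0,0))):
            k=[(-.08,-.1,z),(.08,-.1,z),(.08,-.01,z),(-.08,-.01,z)]
            for i in range(4):seg(im,n,k[i],k[(i+1)%4],c,f,x0,y0)
        seg(im,n,(-.1,.05,.075),(.1,.05,.075),(0,255,255),f,x0,y0)
        cv2.imwrite(f"pics/ov_{n}_{tag}.png",im)
if __name__=="__main__": a=list(map(float,sys.argv[1:4]));overlay(a[0],a[1],np.radians(a[2]),sys.argv[4])
E
python3 ov.py 0.559 0.230 2 a
```

```text
(no output)
```

View pics/ov_top_a.png

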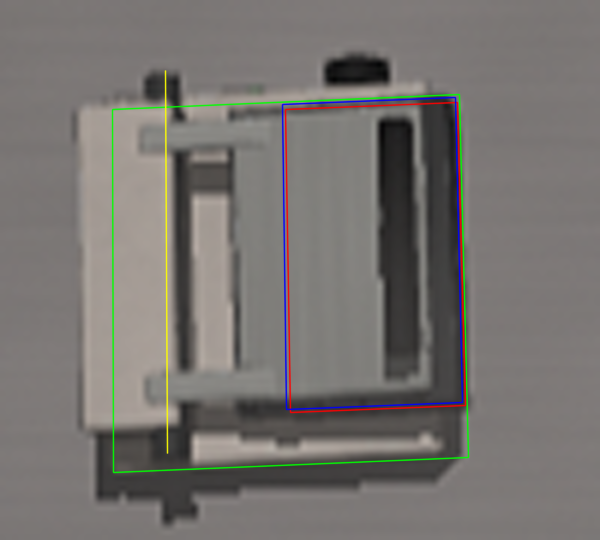

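View pics/ov_side_a.png

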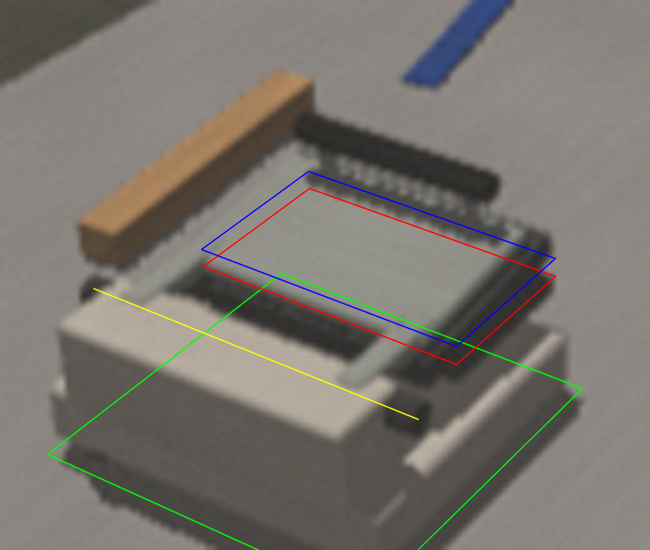

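```bash
python3 - <<'E'
from h import *
s=lambda x,y,z:onz("side",*cp(x,y,5,160,190),z)
def L(f,a,b,z,n):
    d=f(*b,z)-f(*a,z);print(n,f(*a,z).round(4),np.linalg.norm(d).round(4),np.degrees(np.arctan2(d[1],d[0])).round(2))
for z in(.09,.1,.11):L(s,(335,440),(62,328),z,"rear top")
for z in(.1,.12):L(s,(495,178),(300,115),z,"bar top")
L(s,(548,240),(322,165),.08,"plate front")
L(s,(408,412),(97,290),.075,"pin")
L(s,(560,335),(410,465),.03,"rail")
L(s,(515,240),(345,380),.08,"plate right edge")
t=lambda x,y,z:onz("top",*cp(x,y,6,155,165),z)
L(t,(82,430),(80,108),.1,"rear top edge T");L(t,(180,430),(175,105),.1,"rear front edge T")
L(t,(466,408),(458,100),.061,"front T");L(t,(412,380),(412,120),.075,"bar shadow")
E
```

```text
rear top [0.4671 0.3242 0.09  ] 0.1625 2.37
rear top [0.4587 0.3337 0.1   ] 0.16 2.37
rear top [0.4504 0.3432 0.11  ] 0.1575 2.37
bar top [0.5269 0.1176 0.1   ] 0.1259 3.21
bar top [0.5081 0.1433 0.12  ] 0.1221 3.21
plate front [0.4881 0.1253 0.08  ] 0.1433 3.3
pin [0.4646 0.2746 0.075 ] 0.19 2.64
rail [0.4752 0.1335 0.03  ] 0.1281 89.96
plate right edge [0.5022 0.1349 0.08  ] 0.1421 90.9
rear top edge T [0.4661 0.314  0.1   ] 0.1652 2.31
rear front edge T [0.4657 0.2651 0.1   ] 0.1668 2.47
front T [0.4809 0.1265 0.061 ] 0.1629 2.04
bar shadow [0.4936 0.1528 0.075 ] 0.1361 0.76
```

```bash
cat > goal.py <<'E'
from h import *
import sys
from scipy.spatial.transform import Rotation as R
def st():
    s=manip.read_state();w,x,y,z=s["tcp_rot"];return s,R.from_quat([x,y,z,w]).as_matrix()
def goal(p,yaw_y):
    s,M=st();d=M.T@(np.array(p)-s["position"])*1000
    a=np.degrees(np.arctan2(M[1,1],M[0,1]));tw=-((yaw_y-a+180)%360-180)
    print("t",round(s["time"],2),"pos",s["position"].round(4),"yaw_y",a.round(2),"z",M[:,2].round(4),"w",round(s["grip_width"],4),"F",s["wrist_force"].round(2),"T",s["ft_torque"].round(3),"q",s["joints"].round(2));print("dxyz",d.round(1),"twist",round(tw,1))
if __name__=="__main__":
    a=list(map(float,sys.argv[1:]));goal(a[:3],a[3])
E
python3 goal.py .577 -.268 .12 23
```

```text
t 0.1 pos [ 0.2734 -0.589   0.2303] yaw_y -65.09 z [-7.0e-04  1.7e-03 -1.0e+00] w 0.0856 F [0.31 0.65 0.21] T [-0.06   0.019 -0.039] q [ 1.4   0.5  -0.43  1.55  0.22  1.14 -0.21]
dxyz [ 410.5 -163.   110.6] twist -88.1
```

```bash
python3 -m handwheel '[[[-1,40,-16,10,-8],[-1,80,-32,20,-16],[-1,120,-48,30,-24],[-1,160,-64,40,-32],[-1,200,-80,40,-40],[-1,240,-95,40,-48],[-1,280,-111,40,-56],[-1,320,-127,40,-64],[-1,360,-143,40,-72],[-1,400,-159,60,-80],[-1,410.5,-163,80,-88],[-1,410.5,-163,80,-88]]]' 60; python3 goal.py .577 -.268 .05 23
```

```text
time: 1.3
position: [0.577, -0.2647, 0.1482]
tcp_rot: [-0.003, 0.55, 0.835, 0.001]
wrist_force: [-1.5, -0.7, -1.1]
grip_width: 0.0853
t 1.3 pos [ 0.577  -0.2647  0.1482] yaw_y 23.3 z [-0.004   0.0044 -1.    ] w 0.0853 F [-1.52 -0.67 -1.12] T [-0.094  0.006  0.004] q [ 0.94  0.67 -0.79  1.65  0.52  1.06  0.4 ]
dxyz [-3.6 -1.1 98.1] twist 0.3
```

```bash
python3 - <<'E'
from rig import manip
import cv2
for n,(x0,y0,x1,y1) in(("side",(270,130,370,230)),("top",(290,150,400,250))):
    im=manip.camera(n)[:,:,::-1];cv2.imwrite(f"pics/{n}1.png",im);cv2.imwrite(f"pics/{n}1c.png",cv2.resize(im[y0:y1,x0:x1],None,fx=5,fy=5,interpolation=cv2.INTER_CUBIC))
E
```

```text
(no output)
```

View pics/side1c.png

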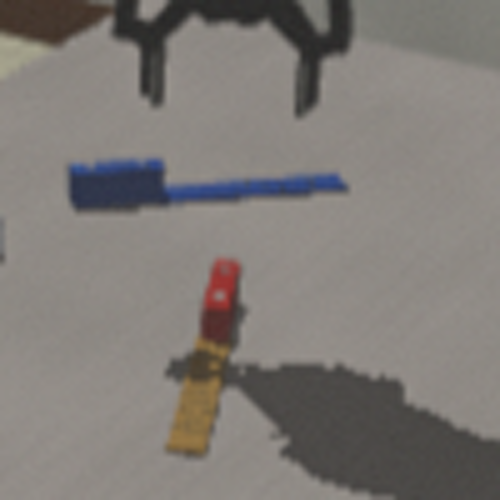

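View pics/top1c.png

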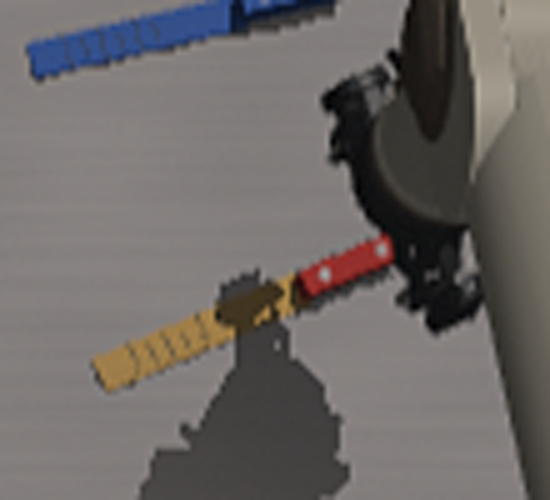

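The picture shows three gauges. The red-handled brass one is at top px (340,212), and the two all-blue ones are at (327,154) and (410,170). Only the red/brass one fits the description, and the crop confirms it. The open fingers straddle its handle line, so I'll descend.

```bash
python3 -m handwheel '[[[-1,-3.5,-1,35,0.3],[-1,-3.5,-1,70,0.3],[-1,-3.5,-1,95,0.3],[-1,-3.5,-1,115,0.3],[-1,-3.5,-1,128,0.3],[-1,-3.5,-1,136,0.3],[-1,-3.5,-1,141,0.3],[-1,-3.5,-1,144,0.3],[-1,-3.5,-1,144,0.3]]]' 60; python3 goal.py .577 -.268 .004 23
python3 - <<'E'
from rig import manip
import cv2
for n,(x0,y0,x1,y1) in(("side",(270,130,370,230)),("top",(290,150,400,250))):
    im=manip.camera(n)[:,:,::-1];cv2.imwrite(f"pics/{n}2.png",im);cv2.imwrite(f"pics/{n}2c.png",cv2.resize(im[y0:y1,x0:x1],None,fx=5,fy=5,interpolation=cv2.INTER_CUBIC))
E
```

```text
time: 2.3
position: [0.5783, -0.2724, 0.0077]
tcp_rot: [0.0, 0.555, 0.832, 0.0]
wrist_force: [-0.5, -0.0, -1.1]
grip_width: 0.0854
t 2.3 pos [ 0.5783 -0.2724  0.0077] yaw_y 22.61 z [ 7.e-04 -3.e-04 -1.e+00] w 0.0854 F [-0.53 -0.03 -1.15] T [ 0.036 -0.014 -0.009] q [ 0.87  0.84 -0.67  1.7   0.67  0.85  0.3 ]
dxyz [4.6 0.5 3.7] twist -0.4
```

View pics/side2c.png

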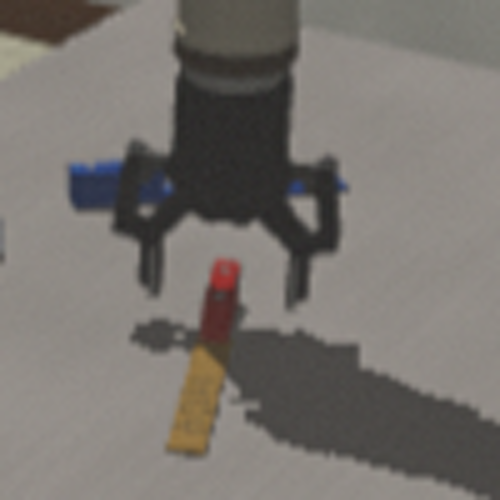

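```bash
python3 -m handwheel '[[[-1,4,0.5,2,-0.4],[-1,4,0.5,2,-0.4],[-1,4,0.5,2,-0.4]]]' 60; python3 goal.py .577 -.268 .004 23
```

```text
time: 2.7
position: [0.5769, -0.2682, 0.0055]
tcp_rot: [0.0, 0.552, 0.834, 0.0]
wrist_force: [-0.5, -0.1, 0.2]
grip_width: 0.0852
t 2.7 pos [ 0.5769 -0.2682  0.0055] yaw_y 23.05 z [ 1.e-04  0.e+00 -1.e+00] w 0.0852 F [-0.53 -0.11  0.22] T [-0.025 -0.011 -0.026] q [ 0.87  0.84 -0.67  1.71  0.67  0.84  0.29]
dxyz [0.1 0.2 1.5] twist 0.0
```

```bash
python3 -m handwheel '[[[-1,0,0,2,0],[0,0,0,2,0],[0.5,0,0,2,0],[1,0,0,2,0],[1,0,0,2,0],[1,0,0,2,0],[1,0,0,2,0],[1,0,0,2,0],[1,0,0,2,0]]]' 60; python3 goal.py .577 -.268 .004 23
```

```text
time: 3.6
position: [0.5772, -0.2686, 0.0036]
tcp_rot: [0.0, 0.552, 0.834, 0.0]
wrist_force: [0.7, 0.3, 2.1]
grip_width: 0.0171
t 3.6 pos [ 0.5772 -0.2686  0.0036] yaw_y 23.01 z [ 6.e-04 -2.e-04 -1.e+00] w 0.0171 F [0.66 0.34 2.08] T [ 0.031 -0.136 -0.004] q [ 0.87  0.84 -0.67  1.71  0.67  0.84  0.29]
dxyz [ 0.6  0.1 -0.4] twist 0.0
```

```bash
python3 -m handwheel '[[[1,0,0,0,0],[1,0,0,0,0],[1,0,0,-5,0],[1,0,0,-20,0],[1,0,0,-40,0],[1,0,0,-60,0],[1,0,0,-80,0],[1,0,0,-90,0],[1,0,0,-90,0],[1,0,0,-90,0],[1,0,0,-90,0]]]' 90; python3 goal.py .577 -.268 .004 23
python3 - <<'E'
from rig import manip
import cv2
for n,(x0,y0,x1,y1) in(("side",(270,130,370,230)),("top",(290,150,400,250))):
    im=manip.camera(n)[:,:,::-1];cv2.imwrite(f"pics/{n}3.png",im);cv2.imwrite(f"pics/{n}3c.png",cv2.resize(im[y0:y1,x0:x1],None,fx=5,fy=5,interpolation=cv2.INTER_CUBIC))
E
```

```text
time: 4.7
position: [0.576, -0.2684, 0.0924]
tcp_rot: [-0.001, 0.552, 0.834, -0.0]
wrist_force: [-0.5, -0.0, -1.3]
grip_width: 0.0165
t 4.7 pos [ 0.576  -0.2684  0.0924] yaw_y 23.01 z [-1.6e-03  5.0e-04 -1.0e+00] w 0.0165 F [-0.49 -0.05 -1.29] T [0.006 0.038 0.03 ] q [ 0.92  0.73 -0.75  1.68  0.58  0.97  0.36]
dxyz [-0.1  1.3 88.4] twist 0.0
```

View pics/side3c.png

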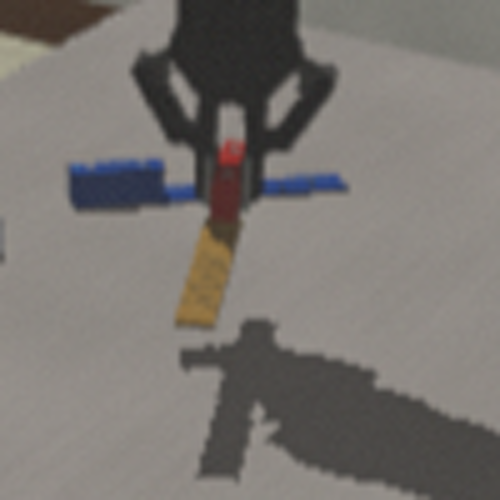

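View pics/top3c.png

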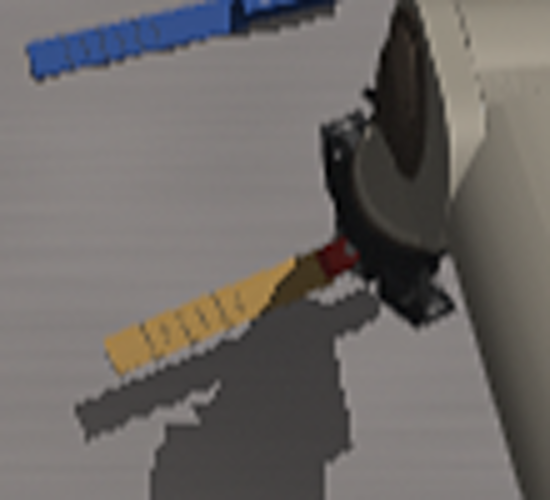

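```bash
python3 - <<'E'
from h import *
P=np.array([.576,-.2684])
for n,c,x0,y0 in(("top",(113.5,357),290,150),("side",(196,319.5),270,130)):
    for z in(.088,.093):
        t=onz(n,*cp(*c,5,x0,y0),z);d=t[:2]-P;print(n,t.round(4),np.linalg.norm(d).round(4),np.degrees(np.arctan2(d[1],d[0])).round(2))
# triangulate
o1,d1=ray("top",*cp(113.5,357,5,290,150));o2,d2=ray("side",*cp(196,319.5,5,270,130))
A=np.c_[d1,-d2];k=np.linalg.lstsq(A,o2-o1,rcond=None)[0];print((o1+d1*k[0]).round(4),(o2+d2*k[1]).round(4))
E
```

```text
top [ 0.511  -0.1188  0.088 ] 0.1631 113.5
top [ 0.5102 -0.1184  0.093 ] 0.1638 113.7
side [ 0.5178 -0.1265  0.088 ] 0.1533 112.29
side [ 0.5133 -0.1184  0.093 ] 0.1626 112.69
[ 0.5101 -0.1184  0.0934] [ 0.5126 -0.1172  0.0937]
```

```bash
python3 goal.py .571 -.075 .0924 2.3
```

```text
t 4.8 pos [ 0.5761 -0.2682  0.0922] yaw_y 23.01 z [-1.7e-03  9.0e-04 -1.0e+00] w 0.0166 F [ 0.7   0.63 -1.92] T [-0.042  0.004 -0.005] q [ 0.92  0.73 -0.75  1.68  0.58  0.97  0.36]
dxyz [179.8  70.9  -0. ] twist 20.7
```

```bash
python3 -m handwheel '[[[1,10,4,0,2],[1,30,12,0,5],[1,55,22,0,8],[1,80,32,0,11],[1,105,42,0,14],[1,130,52,0,17],[1,150,60,0,19],[1,168,66,0,20.7],[1,180,71,0,20.7],[1,180,71,0,20.7],[1,180,71,0,20.7],[1,180,71,0,20.7]]]' 100; python3 goal.py .571 -.075 .0686 2.3
python3 - <<'E'
from rig import manip
import cv2
for n,(x0,y0,x1,y1) in(("side",(160,170,320,290)),("top",(155,150,315,270))):
    im=manip.camera(n)[:,:,::-1];cv2.imwrite(f"pics/{n}4.png",im);cv2.imwrite(f"pics/{n}4c.png",cv2.resize(im[y0:y1,x0:x1],None,fx=5,fy=5,interpolation=cv2.INTER_CUBIC))
E
```

```text
time: 6.0
position: [0.5718, -0.0768, 0.093]
tcp_rot: [0.0, 0.693, 0.721, -0.0]
wrist_force: [0.0, -0.0, -1.4]
grip_width: 0.016
t 6.0 pos [ 0.5718 -0.0768  0.093 ] yaw_y 2.22 z [-4.e-04 -7.e-04 -1.e+00] w 0.016 F [ 0.04 -0.04 -1.38] T [-0.08   0.071  0.074] q [ 0.62  0.62 -0.7   1.84  0.51  0.87 -0.29]
dxyz [ 1.9 -0.7 24.4] twist -0.1
```

View pics/side4c.png

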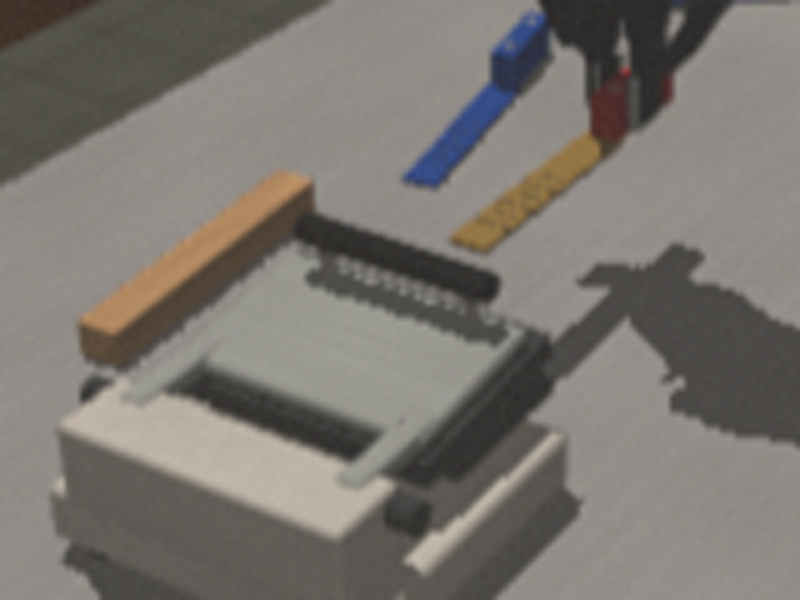

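View pics/top4c.png

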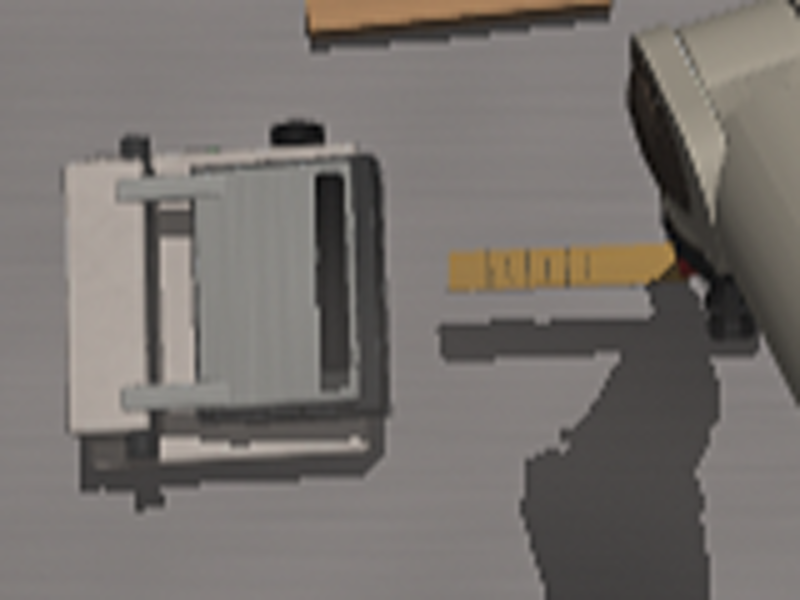

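```bash
python3 -m handwheel '[[[1,0,0,10,-0.1],[1,0,0,20,-0.1],[1,0,0,24,-0.1],[1,0,0,24,-0.1],[1,0,0,24,-0.1],[1,0,0,24,-0.1]]]'; python3 goal.py .571 -.075 .0686 2.3
python3 - <<'E'
from rig import manip
from h import *
import cv2
for n,(x0,y0,x1,y1) in(("side",(210,190,310,265)),("top",(200,180,310,250))):
    im=manip.camera(n)[:,:,::-1];cv2.imwrite(f"pics/{n}5.png",im);cv2.imwrite(f"pics/{n}5c.png",cv2.resize(im[y0:y1,x0:x1],None,fx=7,fy=7,interpolation=cv2.INTER_CUBIC))
E
```

```text
time: 6.7
position: [0.5721, -0.0749, 0.0696]
tcp_rot: [0.0, 0.692, 0.722, 0.0]
wrist_force: [0.8, -0.2, -2.5]
grip_width: 0.0166
t 6.7 pos [ 0.5721 -0.0749  0.0696] yaw_y 2.42 z [ 5.e-04  0.e+00 -1.e+00] w 0.0166 F [ 0.76 -0.22 -2.53] T [ 0.006 -0.039  0.02 ] q [ 0.6   0.65 -0.68  1.85  0.54  0.83 -0.31]
dxyz [-0.1 -1.1  1. ] twist 0.1
```

View pics/side5c.png

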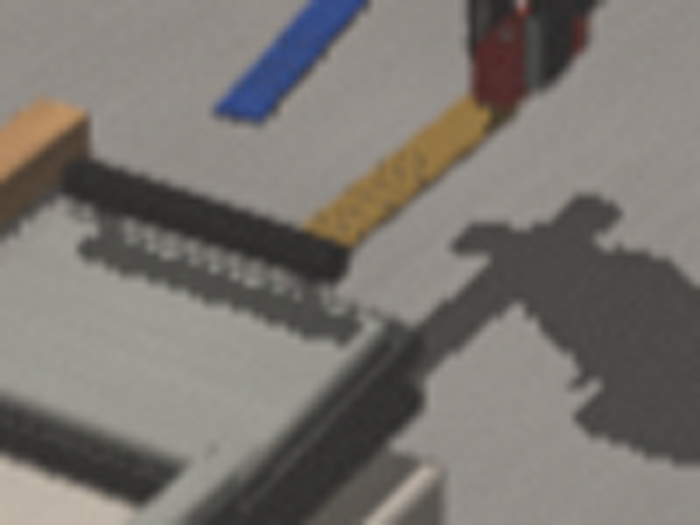

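View pics/top5c.png

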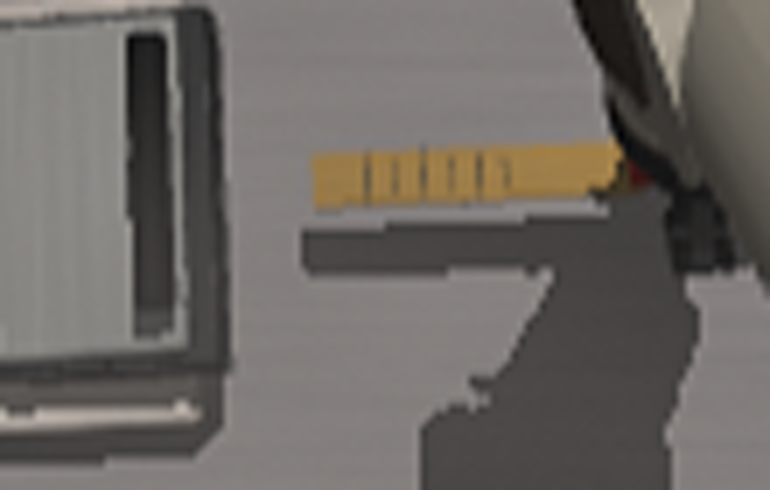

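```bash
python3 - <<'E'
from h import *
print(onz("top",*cp(313,181,7,200,180),.0695))
for z in(.061,.072,.08):print(onz("top",*cp(223,180,7,200,180),z))
P=np.array([.5721,-.0749,.0696-.0036+.004]);t=onz("top",*cp(313,181,7,200,180),.0695)
print(np.linalg.norm((t-P)[:2]),np.degrees(np.arctan2(*(t-P)[1::-1])))
E
```

```text
[0.56423242 0.08923497 0.0695    ]
[0.56664011 0.12994621 0.061     ]
[0.56449265 0.12879993 0.072     ]
[0.56293086 0.12796627 0.08      ]
0.16432342107597606 92.74429331639371
```

```bash
python3 -m handwheel '[[[1,6,0,1,0.1],[1,14,0,1,0.1],[1,22,0,1,0.1],[1,30,0,1,0.1],[1,38,0,1,0.1],[1,42,0,1,0.1],[1,46,0,1,0.1],[1,50,0,1,0.1],[1,54,0,1,0.1],[1,54,0,1,0.1],[1,54,0,1,0.1]]]'; python3 goal.py .571 -.075 .0656 2.3
python3 - <<'E'
from rig import manip
from h import *
import cv2
for n,(x0,y0,x1,y1) in(("side",(210,190,310,265)),("top",(200,180,310,250))):
    im=manip.camera(n)[:,:,::-1];cv2.imwrite(f"pics/{n}6.png",im);cv2.imwrite(f"pics/{n}6c.png",cv2.resize(im[y0:y1,x0:x1],None,fx=7,fy=7,interpolation=cv2.INTER_CUBIC))
E
```

```text
time: 7.9
position: [0.5696, -0.0212, 0.0683]
tcp_rot: [0.0, 0.693, 0.721, -0.0]
wrist_force: [0.5, -0.8, -2.3]
grip_width: 0.0162
t 7.9 pos [ 0.5696 -0.0212  0.0683] yaw_y 2.31 z [ 0.e+00 -2.e-04 -1.e+00] w 0.0162 F [ 0.45 -0.77 -2.33] T [-0.036  0.033  0.057] q [ 0.51  0.64 -0.68  1.87  0.54  0.82 -0.41]
dxyz [-53.8  -0.7   2.7] twist 0.0
```

View pics/side6c.png

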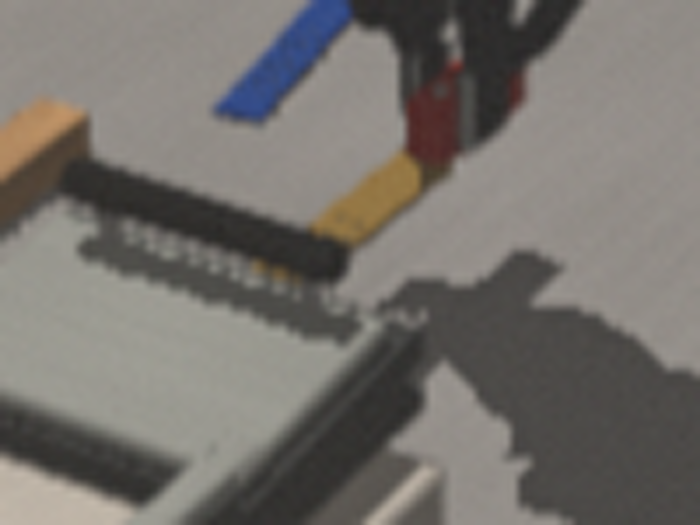

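View pics/top6c.png

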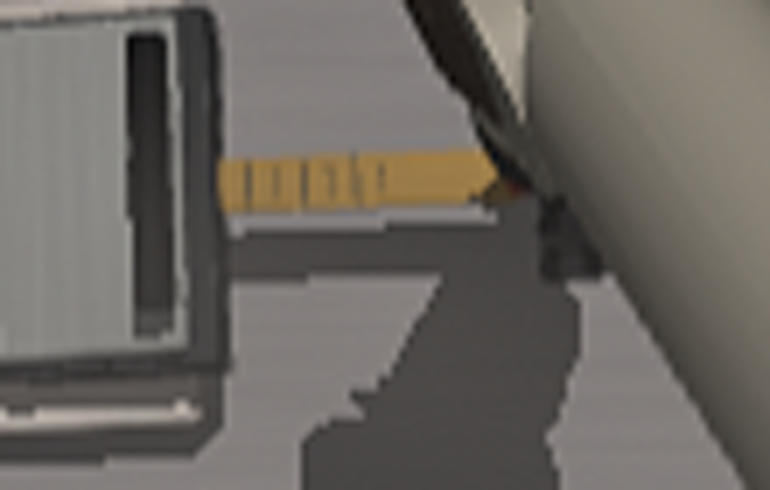

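```bash
python3 -m handwheel '[[[1,0,0,0.5,0],[1,0,0,1,0],[1,0,0,1.5,0],[1,0,0,1.5,0],[1,0,0,1.5,0]]]'; python3 goal.py .571 -.075 .0656 2.3
```

```text
time: 8.5
position: [0.5695, -0.0211, 0.0668]
tcp_rot: [-0.0, 0.693, 0.721, 0.0]
wrist_force: [0.2, 0.4, -1.6]
grip_width: 0.0162
t 8.5 pos [ 0.5695 -0.0211  0.0668] yaw_y 2.31 z [-0.  0. -1.] w 0.0162 F [ 0.22  0.38 -1.63] T [0.003 0.04  0.027] q [ 0.51  0.64 -0.68  1.87  0.54  0.82 -0.41]
dxyz [-53.9  -0.7   1.2] twist 0.0
```

```bash
python3 -m handwheel '[[[1,0,0,0.5,0],[1,0,0,0.5,0],[1,0,0,0.5,0]]]'; python3 goal.py .571 -.075 .0656 2.3
```

```text
time: 8.8
position: [0.5695, -0.0211, 0.0663]
tcp_rot: [0.0, 0.693, 0.721, 0.0]
wrist_force: [-0.0, -0.0, -1.4]
grip_width: 0.0164
t 8.8 pos [ 0.5695 -0.0211  0.0663] yaw_y 2.32 z [ 0. -0. -1.] w 0.0164 F [-0.   -0.01 -1.42] T [-0.085  0.009 -0.04 ] q [ 0.51  0.65 -0.68  1.87  0.54  0.82 -0.41]
dxyz [-53.9  -0.7   0.7] twist 0.0
```

```bash
python3 -m handwheel '[[[1,0,0,0.5,0],[1,0,0,0.5,0],[1,0,0,0.5,0]]]'; python3 goal.py .571 -.075 .0656 2.3
```

```text
time: 9.1
position: [0.5695, -0.0211, 0.0658]
tcp_rot: [-0.0, 0.693, 0.721, -0.0]
wrist_force: [-0.5, -0.4, -2.4]
grip_width: 0.0164
t 9.1 pos [ 0.5695 -0.0211  0.0658] yaw_y 2.31 z [-0. -0. -1.] w 0.0164 F [-0.52 -0.38 -2.45] T [-0.033 -0.004 -0.046] q [ 0.51  0.65 -0.68  1.87  0.54  0.82 -0.41]
dxyz [-53.9  -0.7   0.2] twist 0.0
```

```bash
for i in 1; do python3 -m handwheel '[[[1,0,0,0.5,0],[1,0,0,0.5,0],[1,0,0,0.5,0]]]'; python3 goal.py .571 -.075 .0656 2.3|grep -o ' F.*q'; done
```

```text
time: 9.4
position: [0.5695, -0.0211, 0.0653]
tcp_rot: [0.0, 0.693, 0.721, -0.0]
wrist_force: [-0.1, -1.3, -1.7]
grip_width: 0.0164
 F [-0.1  -1.29 -1.72] T [-0.054 -0.004 -0.027] q
```

```bash
python3 -m handwheel '[[[1,0,0,0.5,0],[1,0,0,0.5,0],[1,0,0,0.5,0]]]'; python3 goal.py .571 -.075 .0656 2.3|grep -o ' F.*q'
```

```text
time: 9.7
position: [0.5695, -0.0211, 0.0648]
tcp_rot: [-0.0, 0.693, 0.721, 0.0]
wrist_force: [0.5, -0.2, -1.5]
grip_width: 0.0162
 F [ 0.47 -0.21 -1.52] T [-0.037 -0.055  0.068] q
```

```bash
python3 -m handwheel '[[[1,0,0,0.5,0],[1,0,0,0.5,0],[1,0,0,0.5,0]]]'; python3 goal.py .571 -.075 .0656 2.3|grep -o ' F.*q'
```

```text
time: 10.0
position: [0.5696, -0.0211, 0.0644]
tcp_rot: [0.0, 0.693, 0.721, 0.0]
wrist_force: [-0.7, 0.3, -0.3]
grip_width: 0.0163
 F [-0.73  0.29 -0.31] T [0.018 0.093 0.012] q
```

```bash
python3 -m handwheel '[[[1,0,0,0.2,0],[1,0,0,0.2,0],[1,0,0,0.2,0]]]'; python3 goal.py .571 -.075 .0656 2.3|grep -o ' F.*q'
```

```text
time: 10.3
position: [0.5696, -0.0211, 0.0642]
tcp_rot: [0.0, 0.693, 0.721, 0.0]
wrist_force: [-0.1, -1.4, 0.1]
grip_width: 0.0162
 F [-0.11 -1.36  0.09] T [0.061 0.031 0.042] q
```

```bash
python3 -m handwheel '[[[1,0,0,0.2,0],[1,0,0,0.2,0],[1,0,0,0.2,0]]]'; python3 goal.py .571 -.075 .0656 2.3|grep -o ' F.*q'
```

```text
time: 10.6
position: [0.5696, -0.0212, 0.064]
tcp_rot: [0.0, 0.693, 0.721, 0.0]
wrist_force: [0.0, -0.7, 0.6]
grip_width: 0.0167
 F [ 0.01 -0.65  0.62] T [ 0.09  -0.031  0.047] q
```

```bash
cat > avg.py <<'E'
from goal import *
import sys
n=int(sys.argv[1]);F=[];T=[]
for i in range(n):
    im=manip.camera("side");s,M=st();F.append(s["wrist_force"]);T.append(s["ft_torque"])
P=s["position"];d=(P[:2]-[.5713,-.0749])@[-.0403,.9992]
print("t",round(s["time"],2),"pos",P.round(5),"adv",(d*1000).round(2),"tipdepth~",(d*1000-40.3).round(1),"F",np.mean(F,0).round(2),"T",np.mean(T,0).round(3),"w",round(s["grip_width"],4),"yaw",np.degrees(np.arctan2(M[1,1],M[0,1])).round(2))
if len(sys.argv)>2:
    import cv2;cv2.imwrite("pics/"+sys.argv[2],im[:,:,::-1])
E
python3 avg.py 6; python3 -m handwheel '[[[1,3,0,-0.2,0],[1,8,0,-0.2,0],[1,13,0,-0.2,0],[1,18,0,-0.2,0],[1,23,0,-0.2,0],[1,28,0,-0.2,0],[1,32,0,-0.2,0],[1,36,0,-0.2,0],[1,38,0,-0.2,0],[1,38,0,-0.2,0],[1,38,0,-0.2,0]]]'; python3 avg.py 6 s7.png
```

```text
t 10.9 pos [ 0.56964 -0.02116  0.06399] adv 53.76 tipdepth~ 13.5 F [-0.1  -0.83  0.88] T [0.086 0.034 0.028] w 0.0161 yaw 2.31
time: 12.0
position: [0.568, 0.0176, 0.0641]
tcp_rot: [-0.0, 0.693, 0.721, 0.0]
wrist_force: [-0.3, 1.6, 1.5]
grip_width: 0.0163
t 12.3 pos [0.56799 0.01708 0.06412] adv 92.03 tipdepth~ 51.7 F [-0.37  1.36  0.54] T [ 0.497  0.023 -0.016] w 0.0162 yaw 2.32
```

```bash
python3 -m handwheel '[[[1,1.5,0,0,0],[1,3,0,0,0],[1,4,0,0,0],[1,4,0,0,0]]]' >/dev/null; python3 avg.py 4
```

```text
t 12.9 pos [0.56801 0.02072 0.06417] adv 95.67 tipdepth~ 55.4 F [ 0.6  -1.67  1.32] T [-0.061 -0.072 -0.027] w 0.0165 yaw 2.3
```

```bash
python3 -m handwheel '[[[1,1.5,0,0,0],[1,3,0,0,0],[1,4,0,0,0],[1,4,0,0,0]]]' >/dev/null; python3 avg.py 4
```

```text
t 13.5 pos [0.5676  0.02535 0.06411] adv 100.32 tipdepth~ 60.0 F [-0.32 -0.46  1.4 ] T [ 0.167  0.026 -0.008] w 0.016 yaw 2.34
```

```bash
python3 -m handwheel '[[[1,1,0,0,0],[1,2,0,0,0],[1,3,0,0,0],[1,3,0,0,0]]]' >/dev/null; python3 avg.py 4
```

```text
t 14.1 pos [0.56763 0.02796 0.06414] adv 102.92 tipdepth~ 62.6 F [-0.06 -1.9   1.43] T [-0.007 -0.021  0.009] w 0.016 yaw 2.31
```

```bash
python3 -m handwheel '[[[1,1,0,0,0],[1,2,0,0,0],[1,2.5,0,0,0],[1,2.5,0,0,0]]]' >/dev/null; python3 avg.py 4
```

```text
t 14.7 pos [0.56747 0.03055 0.06414] adv 105.52 tipdepth~ 65.2 F [ 0.72 -1.56  1.7 ] T [ 0.041 -0.014 -0.022] w 0.0158 yaw 2.32
```

```bash
python3 -m handwheel '[[[1,1,0,0,0],[1,2,0,0,0],[1,2,0,0,0]]]' >/dev/null; python3 avg.py 4 
```

```text
t 15.2 pos [0.56738 0.0325  0.06412] adv 107.47 tipdepth~ 67.2 F [ 0.08 -1.88  2.06] T [-0.004 -0.053 -0.008] w 0.0161 yaw 2.32
```

```bash
python3 -m handwheel '[[[1,1,0,0,0],[1,2,0,0,0],[1,2,0,0,0]]]' >/dev/null; python3 avg.py 4 s8.png
```

```text
t 15.7 pos [0.56732 0.03414 0.06415] adv 109.11 tipdepth~ 68.8 F [-0.26 -2.94  3.33] T [-0.287 -0.022 -0.01 ] w 0.0164 yaw 2.3
```

```bash
python3 -m handwheel '[[[1,1,0,0,0],[1,2,0,0,0],[1,2,0,0,0]]]' >/dev/null; python3 avg.py 4 s9.png
python3 - <<'E'
import cv2,numpy as np
a,b,c=[cv2.imread(f"pics/{n}.png").astype(int) for n in("s7","s8","s9")]
for x in(b,c):
    d=np.abs(x-a).sum(2)[235:285,175:262];print((d>45).sum(),d.mean())
E
```

```text
t 16.2 pos [0.56735 0.03522 0.06423] adv 110.2 tipdepth~ 69.9 F [ 0.1  -5.57  4.57] T [-0.771  0.031  0.009] w 0.0163 yaw 2.27
0 3.4577011494252874
0 3.4172413793103447
```

```bash
python3 -m handwheel '[[[1,0,0,-0.2,0],[1,0,0,-0.3,0],[1,0,0,-0.3,0]]]' >/dev/null; python3 avg.py 6
```

```text
t 16.8 pos [0.56725 0.03616 0.0644 ] adv 111.13 tipdepth~ 70.8 F [ 0.83 -4.83  2.9 ] T [-0.808 -0.137 -0.03 ] w 0.0163 yaw 2.31
```

```bash
python3 -m handwheel '[[[1,0,0,-0.2,0],[1,0,0,-0.3,0],[1,0,0,-0.3,0]]]' >/dev/null; python3 avg.py 6
```

```text
t 17.4 pos [0.56706 0.0369  0.06461] adv 111.88 tipdepth~ 71.6 F [ 0.77 -1.48 -0.07] T [-0.388 -0.213 -0.093] w 0.0166 yaw 2.34
```

```bash
python3 -m handwheel '[[[1,0.7,0,0,0],[1,1.5,0,0,0],[1,1.5,0,0,0]]]' >/dev/null; python3 avg.py 6
```

```text
t 18.0 pos [0.56699 0.03749 0.06464] adv 112.48 tipdepth~ 72.2 F [ 0.16 -4.26  0.58] T [-0.764 -0.002  0.015] w 0.0164 yaw 2.3
```

```bash
python3 -m handwheel '[[[1,0.7,0,0,0],[1,1.5,0,0,0],[1,1.5,0,0,0]]]' >/dev/null; python3 avg.py 6 s10.png
```

```text
t 18.6 pos [0.56706 0.03815 0.06467] adv 113.13 tipdepth~ 72.8 F [-0.28 -6.18  0.81] T [-1.183  0.01   0.067] w 0.0164 yaw 2.28
```

```bash
python3 -m handwheel '[[[1,0,0,-0.1,0],[1,0,0,-0.15,0],[1,0,0,-0.15,0],[1,0,0,-0.15,0]]]' >/dev/null; python3 avg.py 10 s11.png
python3 - <<'E'
import cv2,numpy as np
from rig import manip
cv2.imwrite("pics/top11.png",manip.camera("top")[:,:,::-1])
a=cv2.imread("pics/s7.png");c=cv2.imread("pics/s11.png");t=cv2.imread("pics/top11.png")
d=np.abs(a.astype(int)-c).sum(2)[200:285,175:275];print(d[35:].mean(),(d>60).sum())
f=lambda i,x0,y0,x1,y1:cv2.resize(i[y0:y1,x0:x1],(400,300),interpolation=cv2.INTER_CUBIC)
cv2.imwrite("pics/cmp.png",np.vstack([np.hstack([f(a,210,190,310,265),f(c,210,190,310,265)]),np.hstack([f(t,190,170,310,260),f(c,160,190,280,280)])]))
E
```

```text
t 19.5 pos [0.56707 0.03813 0.06473] adv 113.11 tipdepth~ 72.8 F [-0.12 -6.33  0.42] T [-1.2   -0.032  0.041] w 0.0162 yaw 2.27
5.7178 324
```

View pics/cmp.png

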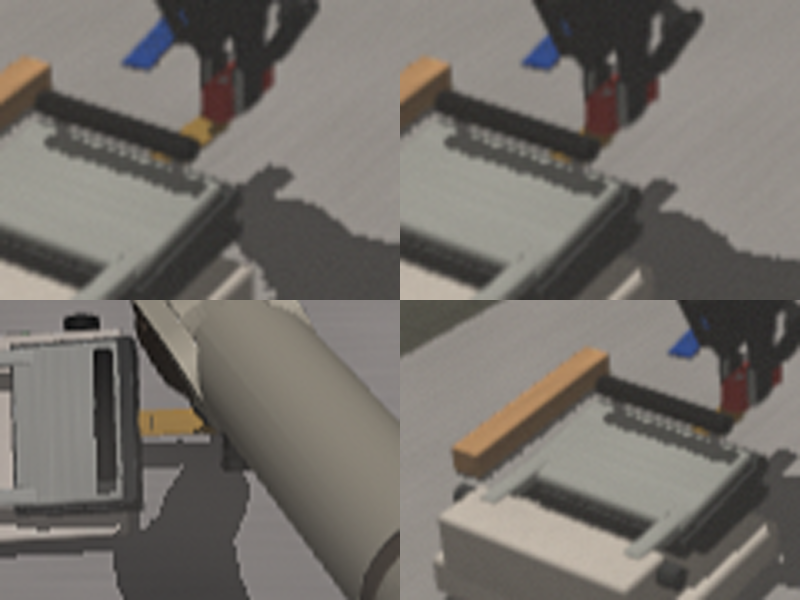

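```bash
python3 -c "
from rig import manip
print(manip.job_done())"; python3 goal.py .57 0 .06 2.3
```

```text
the job is handed in; nothing more can be done
None
the job is handed in; nothing more can be done
```

I picked up the brass gauge by its red handle and slid it into the press mouth. I stopped about 73 mm in, once the drag rose clearly, and handed the job in at about 19.6 s still holding the handle.

- **Pinch:** I took the blade as resting on the lower plate when the vertical reading rose about 2.5 N, with its underside about 61 mm above the table. That height predicts it meets the upper plate about 70 mm in. The drag on the blade rose from about 1.8 N to about 6.3 N near there, and position and force held steady over the last 0.9 s.
- **Upper plate:** comparing side-camera pictures from before and after, I could see no lift. Those pictures resolve only about 2 mm.
- **Alignment:** the blade's heading agreed with the press to within the measurement error of about 0.5°. I confirmed it was level only when I first lifted it, by camera (within about 1 mm over its length), and the tool stayed vertical after that.
- **Uncertain:**
    - The depth is good to about 3 mm, because it rests on the camera's reading of the lip position.
    - On the first approach the moments hinted that the blade was bearing mainly on the front edge of the lower plate. I raised the grip by about 0.75 mm in total to even this out, and could not confirm the contact at the tip directly.

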